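# Square up the jig fence with an engineer's square

## Robot

A 6-joint arm with a two-finger parallel gripper is mounted at the origin on a cart in front of the work surface, level with it; the furniture and walls round the work are solid. World frame = base frame: x ahead of the robot, y to its left, z up, the work surface at z = 0. Lengths are in m, angles in rad, forces in N, time in s.
With the tool pointing down it reaches from about 0.275 to 0.85 m from the base axis. Payload 19 kg.
Tool frame: the origin (TCP) lies between the finger pads; the fingertips stand 11 mm ahead of it and the grasp point (between the pads) lies 8 mm behind it; z points along the fingers, y is the line along which they close (so a half turn about z gives the same grasp; the last joint's range is limited). The gripper opens to 85 mm and grips with 20 to 120 N. Pads are 22 mm wide; open, the fingers measure 114 mm over their backs; the gripper's body (76 mm by 85 mm) begins 54 mm behind the grasp point. The pads swing forward as they close: fully open they stand 13 mm farther back than shut.
Start: joints at [1.019, 0.15, 1.437, -0, 1.554, -0.134], TCP at [0.233, 0.526, 0.242] pointing down, gripper open.
Joint ranges: [-2.8, 2.8], [-0.68, 2.1], [0.12, 2.68], [-1.39, 4.53], [0.16, 2.79], [-2.81, 2.81]. Speed limits (rad/s): [1.89, 1.89, 2.22, 3.01, 3.01, 3.01].

## Interface

Orientations are given as a 3x3 rotation matrix whose columns are the frame's x, y, z axes.
In Python, from bench import monitor, viewer, finish_job gives the robot as it stands. The module is installed in compiled form; this text tells all that it offers.
- The arm moves only by the shell command python3 -m creep 'ROWS' [FORCE]. ROWS is a JSON object of lists of equal length, an entry for each row: "hand": the opening, from 0 (shut) to 1 (fully open); "delta_pos": the shift along the world's x, y, z in mm, a list of three; "turn": the turn, a rotation vector about the world's x, y, z in rad, a list of three. A call has 1 to 8 rows; each row is the pose to reach, as a shift and turn from the pose commanded when the call began; what a row does not reach only later rows make up. A row lasts 1/8 s, in which the tool goes at most 62.5 mm and 10.7 degrees, less where a joint would pass 70% of its speed; a pose out of reach is approached as far as the arm can. A call with a gripper value outside its range is refused whole. The fingers move at their own pace and stop on an object; FORCE is the grip in N (left out, the last holds). Time passes only in rows, so rows that repeat a pose let the fingers close. It gives the time, the measured TCP pose, the force, the opening and the grip force at its end, in the units of the state.
- monitor.observe(): the state, without advancing time (a new reading comes with each control period).
- viewer.get_image(name): name is "scene" or "top"; returns the picture (384x512x3 uint8, blue, green, red); there is no depth.
- viewer.camera_info(name): a dict with "camera_matrix" (3x3 intrinsics, pixels), "dist" ([k1, k2, p1, p2, k3] as OpenCV has them; the pictures are not rectified), "R" (3x3) and "t" (3): a world point X has camera coordinates R X + t. Camera axes: x right, y down, z forward; pixel columns grow to the right and rows downward; lengths in m; the calibration is good to about 2 mm. A picture is of the moment at which its call begins. camera_info takes no time and is no camera call.
- finish_job(): hands the job in; it is judged then, once.
The state is a dict: "clock": time; "joint_pos": joint angles; "joint_vel": joint speeds; "effort": joint torques, N m; "ee_pos": TCP position; "tcp_rot": TCP orientation; "wrist_force": force on the tool from outside, world axes, zero at the start; "torque": the same for the moment, N m; "opening": opening from 0.0 (shut) to 1.0 (fully open); "gripper_force": force on a finger pad.
Only numpy, scipy, OpenCV 4.12 (cv2) and the standard library are available. Lean on these libraries where they do the work, as an engineer would, in place of code of your own. Each camera call takes 0.05 s, during which the arm holds its last target. There are 200 camera calls.

## Task

Square up the leaning fence of the stop jig with the engineer's square: lay the square with the inner face of its stock flush against the jig plate's front edge and its blade across the plate, right of the fence, and bring the two together until the fence lies flush along the blade's inner edge (slid along the plate's edge, the blade swings the fence round). Leave the square lying flat there, flush with both the edge and the fence, so that I can lock the fence, and do not knock the setting block, hex key and electrode tip about.

Things in the scene. Friction and masses are not known exactly. Their poses are not given: they have to be found in the camera images.
- square: Loose bright steel engineer's square, 240 g, lying flat in front of the plate's right half. Stock: bar 20 x 75 x 18 mm high, x = -20 to 0, y = -18 to +57 mm. Blade: strip 90 x 18 x 2.5 mm, x = 0 to 90, y = -18 to 0 mm. Origin: inner corner of the L, at bench level; x along the blade away from the stock, y along the stock away from the blade, z up. Slides on the bench at 1 to 3 N.
- jig_plate: Blackened flat steel plate, 95 mm (x) by 170 mm (y) by 6 mm thick, screwed to the bench, cannot move. Origin: centre of its underside. x points away from the robot, y to the left along the plate, z up. Its straight front edge (facing the robot) is at x = -47.5 mm. The fence's pivot is at x = 18.5, y = 10 mm.
- edge_mid (a point): Middle of the jig plate's front edge, on its top rim, 6 mm above the bench; axes as the jig plate's.
- fence (a joint): Angle of the fence on its upright pivot, rad: 0 = square to the front edge (along the plate's x); positive = its front end leans to the right (-y), as at the start (0.2 to 0.42). Turns from -0.5 to 0.6 against a light steady friction (0.04 N m) and stays where it is left.
- fence_pivot (a point): Centre of the fence's top on its pivot, 18 mm above the bench; axes as the fence's: x along the bar away from its front end, y to the left. Fence: aluminium bar 82 x 16 x 12 mm high lying on the plate, reaching 62 mm in front of the pivot and 20 mm behind it; two dark screw heads stand 7 mm above it, at the pivot and 36 mm in front of it.
- fence_front (a point): Front end of the fence's right-hand side face, 62 mm in front of the pivot and 8 mm to its right, 10 mm above the bench; axes as the fence's. When the fence is square, this face lies at y = 2 mm of the jig plate, and its front end 4 mm behind the front edge.
- corner (a point): Inner corner of the square, 9 mm above the bench; axes as the square's. The blade's underside is 8 mm above the bench, so the blade passes 2 mm above the jig plate while the stock stands on the bench. The square balances on its stock. It starts up to 0.25 rad askew to the plate.
- stock_end (a point): Far end of the stock's inner face, 57 mm along the square's y from the corner, 9 mm above the bench.
- blade_tip (a point): Inner corner of the blade's tip, 90 mm along the square's x from the corner, 9 mm above the bench.
- gauge_block_1: Bystander: small bright ground steel block, 9x35x20 mm, lying on the jig plate left of the fence. Origin: centre of its underside.
- hex_key_1: Bystander: dark L-shaped hex key, 39x105x8 mm, on the bench behind the jig plate. Origin: centre of its underside.
- electrode_tip_1: Bystander: copper welding electrode tip, 20x20x26 mm, standing on the bench behind the left end of the jig plate. Origin: centre of its underside.

How it is judged:
By the outcome, as a careful person would: the job done as asked, in the order asked, and still so for the second after the job is handed in, with the robot touching nothing.
It also fails if it takes over 61 s, if anything falls off the work surface, if the arm or the gripper's body presses on something with over 40 N, if the wrist force passes 120 N, or if a joint passes its speed limit or range.

## Working session

There is one attempt and no reset: what is moved stays moved. The work goes in short steps, Python scripts to look and compute and a shell command to move; the robot and the scene stay as the last step left them, time stands still between calls to the robot, and variables do not carry over. Pictures are saved under pics/ and viewed, at most 10 in all, crops included, and the job is handed in when it is done.

```bash
mkdir -p pics; python3 - <<'E'
from bench import monitor, viewer
import cv2
s=monitor.observe();print(s['clock'],s['ee_pos'],s['tcp_rot'],s['opening'],s['wrist_force'])
for n in("scene","top"):
    cv2.imwrite(f"pics/{n}0.png",viewer.get_image(n)); c=viewer.camera_info(n);print(n,c)
E
```

```text
0.0 [0.23322397 0.52534759 0.24169553] [[-9.13967993e-01  4.05785831e-01 -6.06304618e-04]
 [ 4.05786255e-01  9.13967475e-01 -9.85065257e-04]
 [ 1.54417176e-04 -1.14634820e-03 -9.99999331e-01]] 1.0005792378451874 [-1.01838305 -0.85975523 -0.17859359]
scene {'camera_matrix': array([[484.29183992,   0.        , 252.65574107],
       [  0.        , 484.29183992, 177.10057996],
       [  0.        ,   0.        ,   1.        ]]), 'dist': array([-0.01782261,  0.        ,  0.        ,  0.        ,  0.        ]), 'R': array([[-0.61209075, -0.79052801,  0.02025754],
       [-0.40001418,  0.28742228, -0.87027415],
       [ 0.68215363, -0.54079006, -0.49215093]]), 't': array([0.66605553, 0.14859757, 0.72728053])}
top {'camera_matrix': array([[361.44717757,   0.        , 250.29690572],
       [  0.        , 361.44717757, 191.08205173],
       [  0.        ,   0.        ,   1.        ]]), 'dist': array([-0.03874739,  0.        ,  0.        ,  0.        ,  0.        ]), 'R': array([[ 0.01760279, -0.99974739,  0.01397455],
       [-0.99689628, -0.0186218 , -0.07649205],
       [ 0.07673295, -0.0125847 , -0.99697226]]), 't': array([0.41007072, 0.54773764, 0.85159286])}
```

View pics/top0.png

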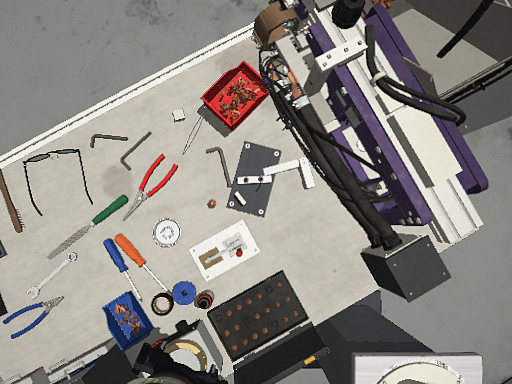

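View pics/scene0.png

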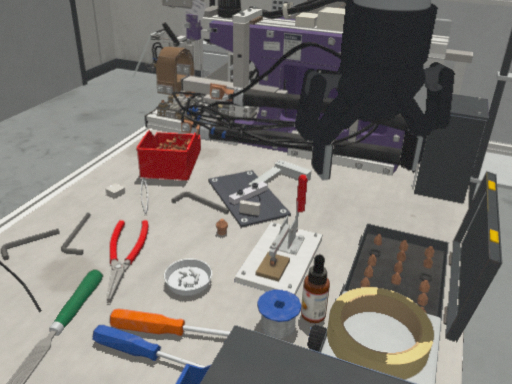

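```bash
python3 - <<'E'
import cv2
a=cv2.imread("pics/top0.png")[130:230,200:330];cv2.imwrite("pics/c1.png",cv2.resize(a,None,fx=6,fy=6,interpolation=cv2.INTER_CUBIC))
a=cv2.imread("pics/scene0.png")[145:245,190:320];cv2.imwrite("pics/c2.png",cv2.resize(a,None,fx=6,fy=6,interpolation=cv2.INTER_CUBIC))
E
```

```text
(no output)
```

View pics/c1.png

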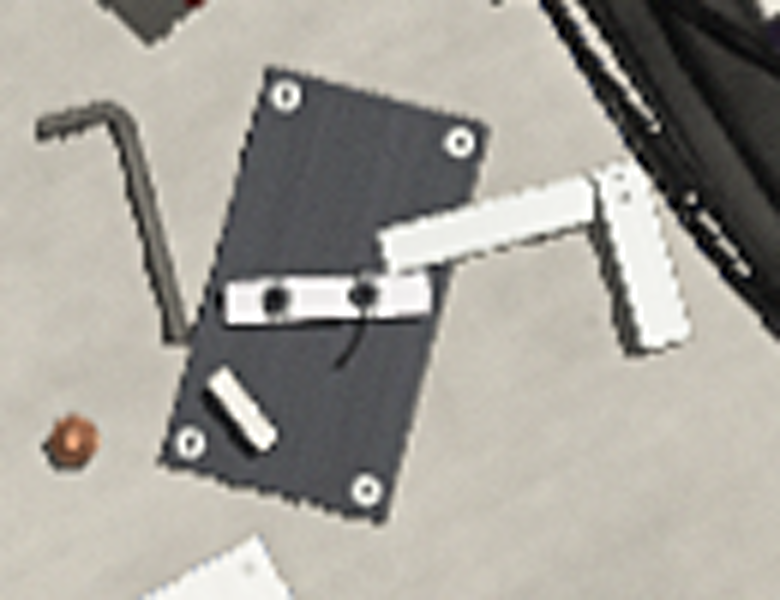

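View pics/c2.png

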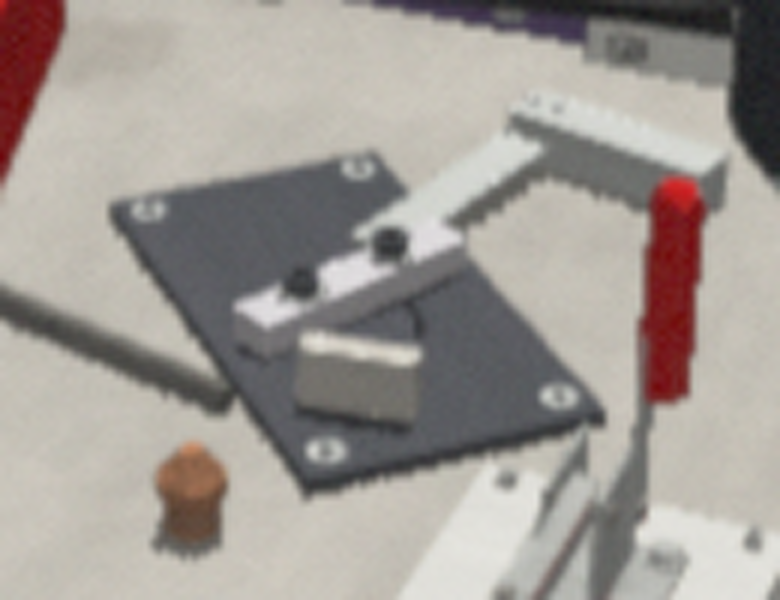

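```bash
cat > h.py <<'E'
import numpy as np, cv2
from bench import viewer
CI={n:viewer.camera_info(n) for n in("scene","top")}
def ray(n,p):
    c=CI[n];q=cv2.undistortPoints(np.array([[p]],float),c["camera_matrix"],np.array(c["dist"]))[0,0]
    return -c["R"].T@c["t"], c["R"].T@np.array([q[0],q[1],1])
def onz(n,p,z):
    o,d=ray(n,p);return o+d*(z-o[2])/d[2]
def tri(p,q):  # top, scene
    o1,d1=ray("top",p);o2,d2=ray("scene",q)
    s=np.linalg.lstsq(np.c_[d1,-d2],o2-o1,rcond=None)[0]
    a,b=o1+s[0]*d1,o2+s[1]*d2;return (a+b)/2,np.linalg.norm(a-b)
def proj(n,X):
    c=CI[n];return cv2.projectPoints(np.array([X],float),cv2.Rodrigues(c["R"])[0],c["t"],c["camera_matrix"],np.array(c["dist"]))[0][0,0]
E
python3 - <<'E'
from h import *
np.set_printoptions(precision=4,suppress=True)
T=lambda x,y:((x+.5)/6-.5+200,(y+.5)/6-.5+130)
S=lambda x,y:((x+.5)/6-.5+190,(y+.5)/6-.5+145)
print("box",onz("scene",(418,190),0),onz("top",(361,258),0),onz("top",(361,258),.15),onz("scene",(430,92),.15))
pt=[onz("top",T(*p),.006) for p in[(268,67),(489,127),(385,522),(162,462)]]
ps=[onz("scene",S(*p),.006) for p in[(112,205),(375,152),(605,412),(308,485)]]
for a in(pt,ps):
    a=np.array(a);print(a,np.linalg.norm(a-np.roll(a,-1,0),axis=1))
print("blade top: tipouter,tipinner,root", [onz("top",T(*p),.0105) for p in[(378,232),(392,272),(600,222)]])
print("stock top: ", [onz("top",T(*p),.018) for p in[(595,180),(632,162),(690,335),(640,348)]])
print("stock top scene: ", [onz("scene",S(*p),.018) for p in[(508,112),(533,93),(727,155),(705,183)]])
print("fence top ", [onz("top",T(*p),.018) for p in[(225,283),(428,275),(432,315),(228,325)]])
print("fence top scene", [onz("scene",S(*p),.018) for p in[(234,312),(410,222),(465,240),(270,335)]])
E
```

```text
box [0.4015 0.1284 0.    ] [0.3826 0.1462 0.    ] [0.398  0.1945 0.15  ] [0.4868 0.0155 0.15  ]
[[0.6654 0.4369 0.006 ]
 [0.6423 0.3456 0.006 ]
 [0.4796 0.386  0.006 ]
 [0.5023 0.4767 0.006 ]] [0.0941 0.1676 0.0935 0.1679]
[[0.6646 0.4373 0.006 ]
 [0.6433 0.3461 0.006 ]
 [0.48   0.388  0.006 ]
 [0.5014 0.4792 0.006 ]] [0.0937 0.1685 0.0937 0.1685]
blade top: tipouter,tipinner,root [array([0.5972, 0.3908, 0.0105]), array([0.581 , 0.3849, 0.0105]), array([0.6032, 0.3003, 0.0105])]
stock top:  [array([0.6192, 0.3036, 0.018 ]), array([0.6268, 0.2886, 0.018 ]), array([0.5569, 0.2647, 0.018 ]), array([0.5512, 0.2849, 0.018 ])]
stock top scene:  [array([0.6222, 0.3061, 0.018 ]), array([0.6278, 0.2903, 0.018 ]), array([0.557 , 0.2669, 0.018 ]), array([0.5475, 0.2858, 0.018 ])]
fence top  [array([0.5743, 0.4524, 0.018 ]), array([0.5791, 0.3708, 0.018 ]), array([0.563, 0.369, 0.018]), array([0.5574, 0.4509, 0.018 ])]
fence top scene [array([0.572 , 0.4544, 0.018 ]), array([0.5834, 0.3788, 0.018 ]), array([0.5646, 0.3718, 0.018 ]), array([0.5554, 0.4532, 0.018 ])]
```

```bash
python3 - <<'E'
from h import *
np.set_printoptions(precision=3,suppress=True)
for p in[(180,128),(250,148),(300,155),(340,163),(390,170)]:print("mach scene z0",p,onz("scene",p,0)[:2])
for p in[(290,120),(300,140),(320,165),(345,200)]:print("cable top",p,onz("top",p,0)[:2],onz("top",p,.15)[:2],onz("top",p,.3)[:2])
print("handle",tri((239,253),(302,180)))
X=[.5886,.2816];print(proj("top",X+[.0]),proj("scene",X+[.0]),proj("scene",X+[.2]))
E
python3 - <<'E'
import cv2
a=cv2.imread("pics/scene0.png")[60:220,130:450];cv2.imwrite("pics/c3.png",cv2.resize(a,None,fx=2.5,fy=2.5,interpolation=cv2.INTER_CUBIC))
E
```

```text
mach scene z0 (180, 128) [0.919 0.352]
mach scene z0 (250, 148) [0.735 0.281]
mach scene z0 (300, 155) [0.645 0.213]
mach scene z0 (340, 163) [0.568 0.169]
mach scene z0 (390, 170) [0.485 0.107]
cable top (290, 120) [0.722 0.323] [0.68  0.342] [0.638 0.36 ]
cable top (300, 140) [0.672 0.298] [0.638 0.321] [0.604 0.343]
cable top (320, 165) [0.61  0.248] [0.587 0.279] [0.564 0.31 ]
cable top (345, 200) [0.524 0.186] [0.515 0.227] [0.507 0.269]
handle (array([0.403, 0.443, 0.127]), np.float64(0.001196559277738964))
[306.447 173.182] [293.896 174.169] [300.715  77.934]
```

View pics/c3.png

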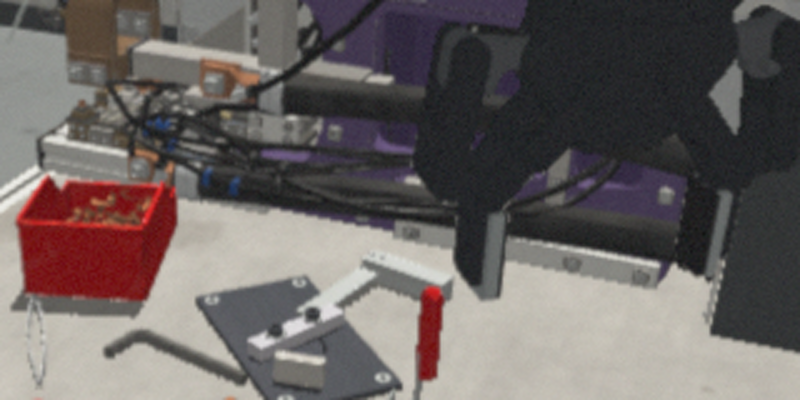

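```bash
python3 - <<'E'
from h import *
np.set_printoptions(precision=3,suppress=True)
for p in[(300,140),(320,165),(345,200)]:
  for z in(0,.03,.06,.1,.15):
    X=onz("top",p,z);print(p,z,X[:2],(proj("scene",X)-[130,60])*2.5)
E
```

```text
(300, 140) 0 [0.672 0.298] [329.494 252.138]
(300, 140) 0.03 [0.665 0.303] [331.39 224.53]
(300, 140) 0.06 [0.658 0.307] [333.37  195.701]
(300, 140) 0.1 [0.649 0.313] [336.149 155.219]
(300, 140) 0.15 [0.638 0.321] [339.868 101.032]
(320, 165) 0 [0.61  0.248] [422.819 263.917]
(320, 165) 0.03 [0.605 0.254] [423.518 235.752]
(320, 165) 0.06 [0.6  0.26] [424.246 206.351]
(320, 165) 0.1 [0.594 0.269] [425.263 165.087]
(320, 165) 0.15 [0.587 0.279] [426.616 109.888]
(345, 200) 0 [0.524 0.186] [550.77  283.401]
(345, 200) 0.03 [0.522 0.194] [549.77  254.287]
(345, 200) 0.06 [0.52  0.202] [548.721 223.916]
(345, 200) 0.1 [0.518 0.213] [547.241 181.321]
(345, 200) 0.15 [0.515 0.227] [545.245 124.402]
```

```bash
python3 - <<'E'
import cv2
a=cv2.imread("pics/top0.png")[80:280,250:450];cv2.imwrite("pics/c4.png",cv2.resize(a,None,fx=3,fy=3,interpolation=cv2.INTER_CUBIC))
E
```

```text
(no output)
```

View pics/c4.png

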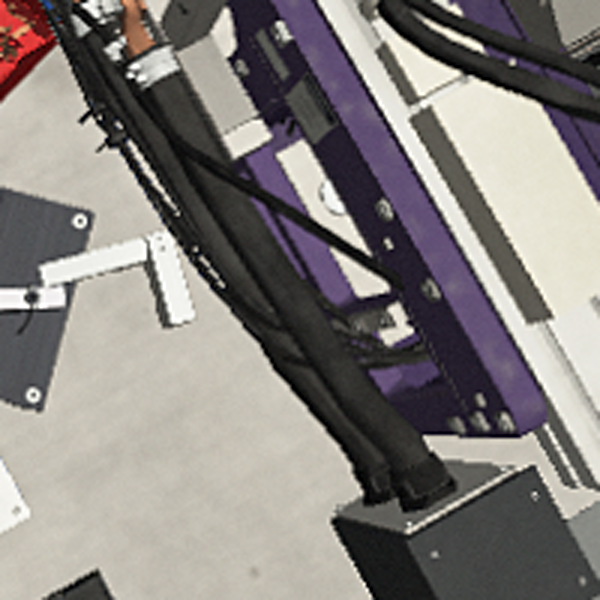

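```bash
python3 - <<'E'
from h import *
np.set_printoptions(precision=3,suppress=True)
print("box top",tri((361,258),(424,134)))
T=lambda x,y:(250+x/3,80+y/3)
for nm,ps in dict(bigL=[(165,100),(215,215),(275,310),(330,390)],smallL=[(130,160),(190,245),(270,340),(340,450)],conn=[(425,490)]).items():
  for p in ps:
    print(nm,p,[ (round(z,2),(proj("scene",onz("top",T(*p),z))-[130,60])*2.5, onz("top",T(*p),z)[:2]) for z in(.03,.06,.1,.14)])
E
```

```text
box top (array([0.39 , 0.184, 0.136]), np.float64(0.016675859770141237))
bigL (165, 100) [(0.03, array([294.532, 193.64 ]), array([0.731, 0.291])), (0.06, array([296.898, 166.606]), array([0.722, 0.296])), (0.1, array([300.225, 128.585]), array([0.71 , 0.302])), (0.14, array([303.768,  88.112]), array([0.698, 0.309]))]
bigL (215, 215) [(0.03, array([400.735, 220.227]), array([0.638, 0.25 ])), (0.06, array([401.754, 191.733]), array([0.632, 0.256])), (0.1, array([403.182, 151.711]), array([0.624, 0.265])), (0.14, array([404.695, 109.171]), array([0.616, 0.273]))]
bigL (275, 310) [(0.03, array([506.642, 238.46 ]), array([0.562, 0.202])), (0.06, array([506.214, 208.996]), array([0.559, 0.21 ])), (0.1, array([505.606, 167.643]), array([0.555, 0.221])), (0.14, array([504.951, 123.732]), array([0.551, 0.231]))]
bigL (330, 390) [(0.03, array([602.142, 253.107]), array([0.499, 0.158])), (0.06, array([600.356, 222.875]), array([0.498, 0.168])), (0.1, array([597.839, 180.471]), array([0.497, 0.18 ])), (0.14, array([595.154, 135.476]), array([0.496, 0.193]))]
smallL (130, 160) [(0.03, array([30
[... 512 characters left out ...]
05]), array([0.538, 0.206])), (0.06, array([524.17 , 220.708]), array([0.536, 0.214])), (0.1, array([523.19 , 178.353]), array([0.533, 0.224])), (0.14, array([522.14 , 133.411]), array([0.53 , 0.235]))]
smallL (340, 450) [(0.03, array([656.074, 273.408]), array([0.452, 0.15 ])), (0.06, array([653.456, 242.002]), array([0.452, 0.16 ])), (0.1, array([649.773, 197.993]), array([0.453, 0.173])), (0.14, array([645.852, 151.349]), array([0.454, 0.186]))]
conn (425, 490) [(0.03, array([741.682, 264.468]), array([0.421, 0.082])), (0.06, array([737.884, 233.732]), array([0.423, 0.094])), (0.1, array([732.542, 190.637]), array([0.425, 0.111])), (0.14, array([726.854, 144.927]), array([0.428, 0.127]))]
```

```bash
python3 - <<'E'
from scipy.spatial.transform import Rotation as R
import numpy as np
from bench import monitor
R0=R.from_matrix(monitor.observe()['tcp_rot'])
a=np.radians(15);y=[np.cos(a),np.sin(a),0];t=np.radians(105)
sy=np.array([-.966,-.259,0])
x=np.cross(y,[0,0,-1])
D=R.from_matrix(np.c_[x,y,[0,0,-1]])
F=R.from_rotvec(.2*sy)*D
print((F*R0.inv()).as_rotvec(), F.as_matrix()[:,2])
E
```

```text
[-0.15655387 -0.13533409 -0.88797826] [ 0.05145528 -0.19191427 -0.98006187]
```

```bash
python3 -m creep '{"hand":[0.35,0.35,0.35,0.35,0.35,0.35,0.35,0.35],"delta_pos":[[363,-196,0],[363,-196,0],[363,-196,0],[363,-196,0],[363,-196,0],[363,-196,0],[363,-196,0],[363,-196,0]],"turn":[[0,0,-0.89],[0,0,-0.89],[0,0,-0.89],[0,0,-0.89],[0,0,-0.89],[0,0,-0.89],[0,0,-0.89],[0,0,-0.89]]}' 30
```

```text
clock: 1.1
ee_pos: [0.5982, 0.3276, 0.2409]
tcp_rot: [[-0.257, 0.966, -0.002], [0.966, 0.257, -0.001], [-0.001, -0.002, -1.0]]
wrist_force: [-0.5, 0.4, -0.1]
opening: 0.352
gripper_force: 0.0
```

```bash
python3 -m creep '{"hand":[0.35,0.35,0.35,0.35,0.35],"delta_pos":[[0,10,-20],[0,5,-70],[0,0,-120],[0,0,-140],[0,0,-140]],"turn":[[-0.1,-0.026,0],[-0.193,-0.052,0],[-0.193,-0.052,0],[-0.193,-0.052,0],[-0.193,-0.052,0]]}'; python3 - <<'E'
from h import *
a=viewer.get_image("scene");cv2.imwrite("pics/s1.png",cv2.resize(a[20:250,120:440],None,fx=2.5,fy=2.5,interpolation=cv2.INTER_CUBIC))
cv2.imwrite("pics/t1.png",viewer.get_image("top"))
E
```

```text
clock: 1.72
ee_pos: [0.5959, 0.3296, 0.1021]
tcp_rot: [[-0.255, 0.966, 0.05], [0.946, 0.26, -0.192], [-0.199, -0.001, -0.98]]
wrist_force: [0.2, 0.5, 1.2]
opening: 0.354
gripper_force: 0.0
```

View pics/s1.png

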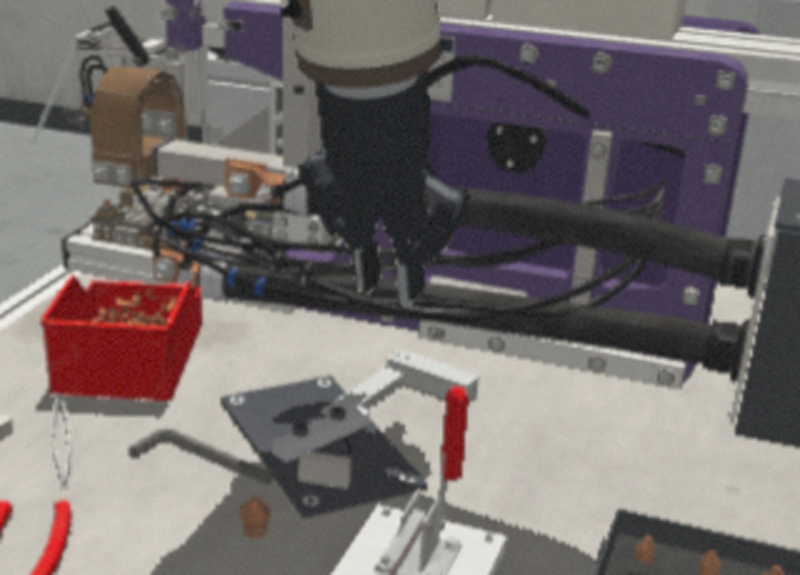

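```bash
python3 -m creep '{"hand":[0.35,0.35,0.35,0.35,0.35,0.35],"delta_pos":[[0,0,-40],[0,0,-65],[0,0,-75],[0,0,-82],[0,0,-87],[0,0,-87]],"turn":[[0,0,0],[0,0,0],[0,0,0],[0,0,0],[0,0,0],[0,0,0]]}'
```

```text
clock: 2.58
ee_pos: [0.598, 0.3302, 0.0198]
tcp_rot: [[-0.254, 0.966, 0.057], [0.947, 0.26, -0.19], [-0.198, 0.005, -0.98]]
wrist_force: [-9.7, -3.0, 29.3]
opening: 0.349
gripper_force: 14.6
```

```bash
python3 -m creep '{"hand":[0.35,0.35],"delta_pos":[[0,0,6],[0,0,6]],"turn":[[0,0,0],[0,0,0]]}'; python3 - <<'E'
from h import *
from bench import monitor
s=monitor.observe();print(s['torque'],s['wrist_force'],s['ee_pos'])
a=viewer.get_image("scene");b=viewer.get_image("top")
c=np.hstack([cv2.resize(a[125:225,220:330],None,fx=3.6,fy=3.6,interpolation=cv2.INTER_CUBIC),cv2.resize(b[130:230,220:330],None,fx=3.6,fy=3.6,interpolation=cv2.INTER_CUBIC)])
cv2.imwrite("pics/st2.png",c)
E
```

```text
clock: 2.82
ee_pos: [0.597, 0.3299, 0.0228]
tcp_rot: [[-0.254, 0.966, 0.054], [0.947, 0.26, -0.191], [-0.198, 0.002, -0.98]]
wrist_force: [-0.2, 0.4, -0.5]
opening: 0.351
gripper_force: 0.0
[ 0.09328121 -0.01999994  0.03663215] [-0.19133669  0.38411977 -0.49676712] [0.59698939 0.32985868 0.02280546]
```

View pics/st2.png

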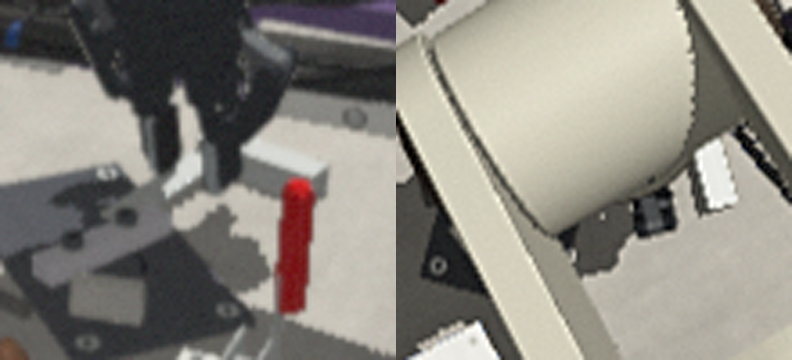

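```bash
python3 -m creep '{"hand":[0.31,0.31,0.31,0.31,0.31],"delta_pos":[[0,-4,2],[1,-7,2],[1,-7,-3],[1,-7,-6],[1,-7,-6]],"turn":[[0,0,0],[0,0,0],[0,0,0],[0,0,0],[0,0,0]]}'
```

```text
clock: 3.55
ee_pos: [0.5988, 0.3224, 0.0202]
tcp_rot: [[-0.253, 0.966, 0.056], [0.947, 0.26, -0.192], [-0.2, 0.005, -0.98]]
wrist_force: [-16.6, -9.7, 52.1]
opening: 0.313
gripper_force: 25.7
```

```bash
python3 -m creep '{"hand":[0.33,0.33,0.33,0.33],"delta_pos":[[0,0,9],[5,1,12],[9,2,12],[9,2,12]],"turn":[[0,0,0],[0,0,0],[0,0,0],[0,0,0]]}';python3 -m creep '{"hand":[0.33,0.33,0.33,0.33],"delta_pos":[[0,0,-5],[0,0,-8],[0,0,-11],[0,0,-11]],"turn":[[0,0,0],[0,0,0],[0,0,0],[0,0,0]]}'
```

```text
clock: 4.05
ee_pos: [0.6065, 0.3244, 0.0264]
tcp_rot: [[-0.255, 0.966, 0.051], [0.946, 0.26, -0.192], [-0.199, -0.001, -0.98]]
wrist_force: [0.4, -0.2, 0.1]
opening: 0.334
gripper_force: 0.0
clock: 4.55
ee_pos: [0.6061, 0.3244, 0.0159]
tcp_rot: [[-0.255, 0.966, 0.051], [0.946, 0.26, -0.192], [-0.199, -0.001, -0.98]]
wrist_force: [-0.3, 0.5, -0.4]
opening: 0.331
gripper_force: 0.0
```

```bash
python3 -m creep '{"hand":[0.1,0.1,0.1,0.1],"delta_pos":[[0,0,0],[0,0,0],[0,0,0],[0,0,0]],"turn":[[0,0,0],[0,0,0],[0,0,0],[0,0,0]]}' 40
```

```text
clock: 5.05
ee_pos: [0.6064, 0.3246, 0.0164]
tcp_rot: [[-0.255, 0.966, 0.052], [0.946, 0.26, -0.192], [-0.198, 0.0, -0.98]]
wrist_force: [0.5, 0.9, 1.8]
opening: 0.182
gripper_force: 39.0
```

```bash
python3 -m creep '{"hand":[0.1,0.1,0.1,0.1,0.1,0.1,0.1,0.1],"delta_pos":[[-1,2,0],[-3,4,0],[-5,6,0],[-7,9,0],[-9,11,0],[-11,13,0],[-12,15,0],[-12,15,0]],"turn":[[0,0,-0.07],[0,0,-0.15],[0,0,-0.23],[0,0,-0.31],[0,0,-0.39],[0,0,-0.46],[0,0,-0.506],[0,0,-0.506]]}'; python3 - <<'E'
from h import *
b=viewer.get_image("top");cv2.imwrite("pics/t3.png",b)
E
```

```text
clock: 6.05
ee_pos: [0.5943, 0.3395, 0.0163]
tcp_rot: [[0.236, 0.971, -0.048], [0.951, -0.24, -0.193], [-0.199, -0.0, -0.98]]
wrist_force: [-0.8, -1.2, 1.8]
opening: 0.185
gripper_force: 39.1
```

```bash
python3 -m creep '{"hand":[0.1,0.1,0.1,0.35,0.35],"delta_pos":[[-4,3,0],[-7,6,0],[-7,6,0],[-7,6,0],[-7,6,0]],"turn":[[0,0,0],[0,0,0],[0,0,0],[0,0,0],[0,0,0]]}' && python3 -m creep '{"hand":[0.35,0.35,0.35],"delta_pos":[[0,0,15],[0,0,60],[0,0,100]],"turn":[[0,0,0],[0,0,0],[0,0,0]]}'; python3 - <<'E'
from scipy.spatial.transform import Rotation as R
import numpy as np
from bench import monitor
s=monitor.observe();R0=R.from_matrix(s['tcp_rot'])
a=np.radians(76);y=[np.cos(a),np.sin(a),0]
D=R.from_matrix(np.c_[np.cross(y,[0,0,-1]),y,[0,0,-1]])
print((D*R0.inv()).as_rotvec(),s['ee_pos'],s['joint_pos'])
E
```

```text
clock: 6.72
ee_pos: [0.5873, 0.3455, 0.0161]
tcp_rot: [[0.236, 0.971, -0.048], [0.951, -0.241, -0.193], [-0.199, -0.0, -0.98]]
wrist_force: [0.4, -0.3, 0.9]
opening: 0.353
gripper_force: 0.0
clock: 7.1
ee_pos: [0.5874, 0.3455, 0.1188]
tcp_rot: [[0.236, 0.971, -0.047], [0.951, -0.241, -0.192], [-0.198, 0.001, -0.98]]
wrist_force: [1.1, 0.8, -0.6]
opening: 0.348
gripper_force: 0.0
[0.18912414 0.11459334 1.56387029] [0.58739383 0.34554309 0.11883205] [ 0.48663464  0.52623081  1.20500055 -0.14848724  1.54397216  0.74365205]
```

```bash
python3 -m creep '{"hand":[0.5,0.5,0.5,0.5,0.5,0.5,0.5,0.5],"delta_pos":[[-20,0,60],[-70,-20,80],[-130,-30,80],[-190,-40,80],[-190,-40,80],[-190,-40,80],[-190,-40,80],[-190,-40,80]],"turn":[[0.02,0.012,0.17],[0.04,0.024,0.34],[0.06,0.037,0.5],[0.08,0.05,0.68],[0.1,0.06,0.84],[0.12,0.073,1.0],[0.14,0.085,1.17],[0.16,0.098,1.33]]}'; python3 - <<'E'
from h import *
a=viewer.get_image("scene");b=viewer.get_image("top");cv2.imwrite("pics/s4.png",a);cv2.imwrite("pics/t4.png",b)
c=np.hstack([cv2.resize(b[140:225,215:315],None,fx=4,fy=4,interpolation=cv2.INTER_CUBIC),cv2.resize(a[155:240,205:305],None,fx=4,fy=4,interpolation=cv2.INTER_CUBIC)])
cv2.imwrite("pics/st4.png",c)
E
```

```text
clock: 8.1
ee_pos: [0.3973, 0.3055, 0.1975]
tcp_rot: [[-0.89, 0.455, 0.015], [0.455, 0.89, -0.03], [-0.027, -0.02, -0.999]]
wrist_force: [0.3, -0.3, 0.3]
opening: 0.498
gripper_force: 0.0
```

View pics/st4.png

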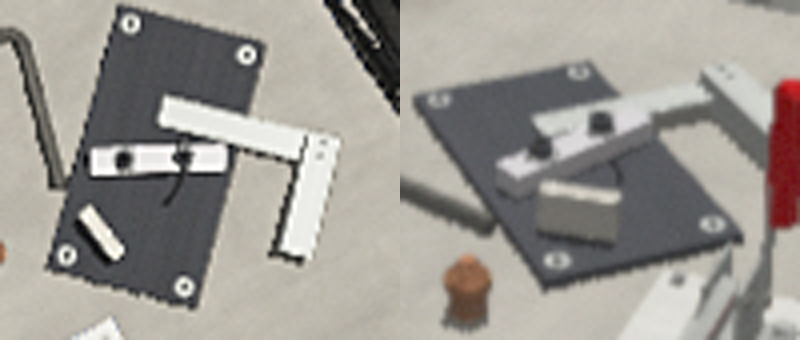

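```bash
cat >> h.py <<'E'
def plate(P,phi=76.0,C=(.5724,.4120)):
    a=np.radians(phi);d=np.asarray(P)[:2]-C
    return np.array([d@[np.cos(a),np.sin(a)],d@[-np.sin(a),np.cos(a)]])*1e3
E
python3 - <<'E'
from h import *
np.set_printoptions(precision=1,suppress=True)
T=lambda x,y:((x+.5)/4-.5+215,(y+.5)/4-.5+140)
for n,p,z in[("st_in0",(307,137),.018),("st_out0",(341,141),.018),("st_out1",(312,263),.018),("st_in1",(280,251),.018),("tip_out",(166,96),.0105),("tip_in",(160,122),.0105),("root_in",(300,161),.0105),
 ("pl FR",(266,42),.006),("pl FL",(196,307),.006),("pl BR",(118,5),.006),("pl BL",(47,267),.006),("f_frontR",(226,146),.018),("f_backR",(91,150),.018),("f_frontL",(226,172),.018),("blk",(100,235),.02),("blk2",(122,250),.02)]:
    print(n,plate(onz("top",T(*p),z)))
E
```

```text
st_in0 [-85.3 -33.1]
st_out0 [-105.8  -36.1]
st_out1 [-107.3   40. ]
st_in1 [-86.9  38. ]
tip_out [  3.6 -36.1]
tip_in [  3.  -19.7]
root_in [-85.5 -18.8]
pl FR [-47.2 -85.4]
pl FL [-47.2  83.3]
pl BR [ 46.9 -83.8]
pl BL [46.5 83.3]
f_frontR [-39.3 -15. ]
f_backR [38.8  8.6]
f_frontL [-43.3   0.3]
blk [20.1 56.9]
blk2 [ 5.  62.1]
```

```bash
python3 -m creep '{"hand":[0.5,0.5,0.5,0.5,0.5,0.5],"delta_pos":[[60,10,0],[110,16,-40],[130,19,-90],[130,19,-140],[130,19,-150],[130,19,-150]],"turn":[[0.01,0.005,0.1],[0.02,0.01,0.2],[0.03,0.015,0.229],[0.03,0.015,0.229],[0.03,0.015,0.229],[0.03,0.015,0.229]]}'
```

```text
clock: 8.95
ee_pos: [0.5275, 0.3248, 0.0476]
tcp_rot: [[-0.969, 0.248, 0.003], [0.248, 0.969, 0.0], [-0.003, 0.001, -1.0]]
wrist_force: [0.8, -0.2, 0.4]
opening: 0.499
gripper_force: 0.0
```

```bash
python3 -m creep '{"hand":[0.5,0.5,0.5,0.1,0.1,0.1,0.1,0.1],"delta_pos":[[0,0,-15],[0,0,-29],[0,0,-29],[0,0,-29],[0,0,-29],[0,0,-29],[0,0,-29],[0,0,-29]],"turn":[[0,0,0.006],[0,0,0.006],[0,0,0.006],[0,0,0.006],[0,0,0.006],[0,0,0.006],[0,0,0.006],[0,0,0.006]]}' 40
```

```text
clock: 9.95
ee_pos: [0.5276, 0.3246, 0.0179]
tcp_rot: [[-0.971, 0.241, 0.003], [0.241, 0.971, 0.001], [-0.003, 0.001, -1.0]]
wrist_force: [-0.3, -0.5, 6.4]
opening: 0.221
gripper_force: 40.0
```

```bash
python3 -m creep '{"hand":[0.1,0.1,0.1,0.1,0.1,0.1],"delta_pos":[[2,8,1],[4,16,1],[5.6,22.3,1],[7.3,29.1,1],[7.3,29.1,1],[7.3,29.1,1]],"turn":[[0,0,0],[0,0,0],[0,0,0],[0,0,0],[0,0,0],[0,0,0]]}'
```

```text
clock: 10.7
ee_pos: [0.5345, 0.3535, 0.0182]
tcp_rot: [[-0.971, 0.241, 0.002], [0.241, 0.971, 0.0], [-0.002, 0.001, -1.0]]
wrist_force: [-0.6, -0.1, -2.7]
opening: 0.221
gripper_force: 39.2
```

```bash
python3 -m creep '{"hand":[0.1,0.1,0.1],"delta_pos":[[0.7,2.9,-0.4],[1.5,5.8,-0.4],[1.5,5.8,-0.4]],"turn":[[0,0,0],[0,0,0],[0,0,0]]}';python3 -m creep '{"hand":[0.1,0.1],"delta_pos":[[0.2,1,0],[0.2,1,0]],"turn":[[0,0,0],[0,0,0]]}';python3 -m creep '{"hand":[0.1,0.1],"delta_pos":[[0.2,1,0],[0.2,1,0]],"turn":[[0,0,0],[0,0,0]]}'
```

```text
clock: 11.08
ee_pos: [0.5362, 0.3597, 0.0179]
tcp_rot: [[-0.971, 0.241, 0.003], [0.241, 0.971, 0.0], [-0.003, 0.001, -1.0]]
wrist_force: [0.5, 0.7, -1.9]
opening: 0.217
gripper_force: 39.3
clock: 11.32
ee_pos: [0.5364, 0.3605, 0.0179]
tcp_rot: [[-0.971, 0.241, 0.003], [0.241, 0.971, 0.0], [-0.003, 0.001, -1.0]]
wrist_force: [-0.3, 1.1, -1.0]
opening: 0.217
gripper_force: 39.3
clock: 11.58
ee_pos: [0.5364, 0.3609, 0.0179]
tcp_rot: [[-0.971, 0.241, 0.002], [0.241, 0.971, -0.001], [-0.002, -0.0, -1.0]]
wrist_force: [-1.4, -5.6, 1.6]
opening: 0.222
gripper_force: 39.7
```

```bash
python3 -m creep '{"hand":[0.1,0.1],"delta_pos":[[0.2,1,0],[0.2,1,0]],"turn":[[0,0,0],[0,0,0]]}';python3 -c "
from bench import monitor
s=monitor.observe();print(s['torque'],s['wrist_force'],s['ee_pos'])"
```

```text
clock: 11.82
ee_pos: [0.5365, 0.361, 0.0179]
tcp_rot: [[-0.971, 0.241, 0.002], [0.241, 0.971, -0.002], [-0.002, -0.002, -1.0]]
wrist_force: [-4.2, -14.0, 6.2]
opening: 0.218
gripper_force: 40.3
[-2.40225616e+00  6.86147772e-01 -7.00966868e-04] [ -4.18790819 -14.03567294   6.22183786] [0.53645841 0.36099066 0.01790295]
```

```bash
python3 -m creep '{"hand":[0.1,0.1,0.1,0.1,0.1,0.1],"delta_pos":[[-0.2,-0.7,0],[-2.6,-0.1,0],[-5.1,0.5,0],[-7.5,1.1,0],[-9.9,1.7,0],[-9.9,1.7,0]],"turn":[[0,0,0],[0,0,0],[0,0,0],[0,0,0],[0,0,0],[0,0,0]]}';python3 -c "
from bench import monitor
s=monitor.observe();print(s['torque'],s['wrist_force'],s['ee_pos'])"
```

```text
clock: 12.58
ee_pos: [0.527, 0.3632, 0.0179]
tcp_rot: [[-0.971, 0.241, 0.003], [0.241, 0.971, -0.001], [-0.003, -0.0, -1.0]]
wrist_force: [0.5, -8.2, 0.0]
opening: 0.216
gripper_force: 39.7
[-1.430712   -0.20047782 -0.0622029 ] [ 5.34694240e-01 -8.23650009e+00  4.76783393e-03] [0.52704671 0.36324227 0.01789606]
```

```bash
python3 -m creep '{"hand":[0.1,0.1,0.1,0.1,0.1],"delta_pos":[[-1.9,0.5,0],[-3.9,1,0],[-5.8,1.4,0],[-7.8,1.9,0],[-7.8,1.9,0]],"turn":[[0,0,0],[0,0,0],[0,0,0],[0,0,0],[0,0,0]]}';python3 -m creep '{"hand":[0.1,0.1],"delta_pos":[[-1,0.2,0],[-1,0.2,0]],"turn":[[0,0,0],[0,0,0]]}';python3 -m creep '{"hand":[0.1,0.1],"delta_pos":[[-1,0.2,0],[-1,0.2,0]],"turn":[[0,0,0],[0,0,0]]}';python3 -c "
from bench import monitor
from h import plate
s=monitor.observe();print(s['torque'],s['wrist_force'],plate(s['ee_pos']))"
```

```text
clock: 13.2
ee_pos: [0.5193, 0.3652, 0.0179]
tcp_rot: [[-0.971, 0.241, 0.003], [0.241, 0.971, -0.001], [-0.003, -0.0, -1.0]]
wrist_force: [1.5, -8.1, 0.4]
opening: 0.22
gripper_force: 39.7
clock: 13.45
ee_pos: [0.5184, 0.3654, 0.0179]
tcp_rot: [[-0.971, 0.241, 0.003], [0.241, 0.971, -0.001], [-0.003, -0.0, -1.0]]
wrist_force: [2.5, -7.2, -1.5]
opening: 0.221
gripper_force: 39.6
clock: 13.7
ee_pos: [0.5174, 0.3657, 0.0179]
tcp_rot: [[-0.971, 0.241, 0.003], [0.241, 0.971, -0.001], [-0.003, -0.0, -1.0]]
wrist_force: [2.0, -6.6, -1.2]
opening: 0.222
gripper_force: 39.5
[-1.27746879 -0.34834236 -0.0711648 ] [ 2.02478269 -6.57069004 -1.17830997] [-58.27503503  42.16790094]
```

```bash
for i in 1 2 ; do python3 -m creep '{"hand":[0.1,0.1],"delta_pos":[[-1,0.25,0],[-1,0.25,0]],"turn":[[0,0,0],[0,0,0]]}' | grep -E "wrist|ee_pos"; done;python3 -c "
from bench import monitor
from h import plate
s=monitor.observe();print(s['torque'],s['wrist_force'],plate(s['ee_pos']))"
```

```text
ee_pos: [0.5164, 0.3659, 0.0179]
wrist_force: [3.0, -7.6, 0.2]
ee_pos: [0.5155, 0.3661, 0.0179]
wrist_force: [4.0, -7.4, -0.6]
[-1.29121021 -0.63199573 -0.18238446] [ 4.00147741 -7.35979536 -0.60547332] [-58.28586504  44.08025963]
```

```bash
python3 -m creep '{"hand":[0.1,0.1],"delta_pos":[[-0.7,0.2,0],[-0.7,0.2,0]],"turn":[[0,0,0],[0,0,0]]}' | grep -E "wrist|ee_pos"; python3 -c "
from bench import monitor
from h import plate
s=monitor.observe();print(s['torque'],s['wrist_force'],plate(s['ee_pos']))"; python3 -m creep '{"hand":[0.1,0.1],"delta_pos":[[-0.7,0.2,0],[-0.7,0.2,0]],"turn":[[0,0,0],[0,0,0]]}' | grep -E "wrist|ee_pos";python3 -c "
from bench import monitor
from h import plate
s=monitor.observe();print(s['torque'],s['wrist_force'],plate(s['ee_pos']), s['tcp_rot'])"
```

```text
ee_pos: [0.5153, 0.3662, 0.018]
wrist_force: [7.4, -8.1, -2.1]
[-1.45429656 -1.28866418 -0.24729426] [ 7.40911904 -8.14025678 -2.07545195] [-58.26783235  44.34682348]
ee_pos: [0.515, 0.3663, 0.018]
wrist_force: [11.2, -9.0, -3.8]
[-1.69733232 -1.67931687 -0.42240829] [11.16882882 -9.02964218 -3.7870262 ] [-58.26534595  44.65637496] [[-9.70433225e-01  2.41318543e-01  4.97156887e-03]
 [ 2.41316379e-01  9.70445941e-01 -1.03966587e-03]
 [-5.07552948e-03  1.90794692e-04 -9.99987101e-01]]
```

```bash
python3 -m creep '{"hand":[0.1,0.1,0.1,0.4,0.4,0.4],"delta_pos":[[0.9,-0.2,0],[0.9,-0.2,0],[0.9,-0.2,0],[0.9,-0.2,0],[0.9,-0.2,0],[0.9,-0.2,0]],"turn":[[0,0,0],[0,0,0],[0,0,0],[0,0,0],[0,0,0],[0,0,0]]}';python3 -m creep '{"hand":[0.4,0.4,0.4,0.4,0.4,0.4],"delta_pos":[[0,0,10],[0,0,50],[0,0,100],[-20,-30,150],[-80,-60,180],[-120,-60,180]],"turn":[[0,0,0],[0,0,0],[0,0,0],[0,0,0],[0,0,0],[0,0,0]]}'; python3 - <<'E'
from h import *
a=viewer.get_image("scene");b=viewer.get_image("top");cv2.imwrite("pics/s5.png",a);cv2.imwrite("pics/t5.png",b)
f=lambda b:cv2.resize(b,None,fx=8,fy=8,interpolation=cv2.INTER_CUBIC)
np.set_printoptions(precision=1,suppress=True)
# bright steel regions on the top view, minus bench: report edge lines via thresholded contours
g=cv2.cvtColor(b,cv2.COLOR_BGR2GRAY)
u=cv2.resize(g[140:225,215:315],None,fx=8,fy=8,interpolation=cv2.INTER_CUBIC)
m=(u>232).astype(np.uint8)
cs,_=cv2.findContours(m,cv2.RETR_EXTERNAL,cv2.CHAIN_APPROX_NONE)
for c in cs:
    if cv2.contourArea(c)>2500:
        p=cv2.approxPolyDP(c,10,True)[:,0]; print(cv2.contourArea(c)); 
        for q in p:print(q,plate(onz("top",((q[0]+.5)/8-.5+215,(q[1]+.5)/8-.5+140),.0105)),plate(onz("top",((q[0]+.5)/8-.5+215,(q[1]+.5)/8-.5+140),.018)))
cv2.imwrite("pics/st5.png",np.hstack([cv2.resize(b[140:225,215:315],None,fx=4,fy=4,interpolation=cv2.INTER_CUBIC),cv2.resize(a[155:240,205:305],None,fx=4,fy=4,interpolation=cv2.INTER_CUBIC)]))
E
```

```text
clock: 15.45
ee_pos: [0.5145, 0.3673, 0.0179]
tcp_rot: [[-0.971, 0.241, 0.003], [0.241, 0.971, 0.0], [-0.003, 0.001, -1.0]]
wrist_force: [-0.1, 0.7, -0.1]
opening: 0.403
gripper_force: 0.0
clock: 16.2
ee_pos: [0.3938, 0.3062, 0.2005]
tcp_rot: [[-0.97, 0.242, 0.006], [0.242, 0.97, 0.002], [-0.005, 0.003, -1.0]]
wrist_force: [-0.0, 2.0, 0.4]
opening: 0.401
gripper_force: 0.0
12488.5
[492 302] [-52.  -16.3] [-51.6 -15.3]
[426 537] [-50.8  58.1] [-50.4  58.5]
[459 547] [-61.2  58.5] [-60.8  58.8]
[483 532] [-67.1  52.2] [-66.6  52.6]
[541 330] [-68.6 -11.9] [-68.  -10.9]
[516 314] [-60.  -14.6] [-59.5 -13.6]
[520 326] [-62.1 -11.4] [-61.6 -10.4]
[502 332] [-57.2  -8.2] [-56.8  -7.3]
3244.0
[275 295] [12.4 -1.1] [12.3 -0.2]
[264 345] [11.7 14.5] [11.5 15.3]
[340 371] [-12.7  16.2] [-12.6  16.9]
[340 335] [-9.8  5.6] [-9.8  6.4]
[356 328] [-14.    2.2] [-13.9   3.1]
[333 309] [-5.7 -1.6] [-5.7 -0.7]
[316 323] [-1.8  3.9] [-1.9  4.7]
[285 314] [8.  3.7] [7.9 4.5]
11163.0
[195 236] [ 40.7 -12.2] [ 40.3 -11.3]
[191 330] [34.3 15.9] [34.  16.6]
[228 338] [22.8 15.3] [22.6 16. ]
[220 313] [27.1  8.6] [26.9  9.3]
[234 295] [24.5  2.1] [24.2  3. ]
[204 291] [33.6  3.3] [33.3  4.2]
[203 243] [ 37.7 -10.8] [37.4 -9.8]
[229 241] [ 30.3 -13.5] [ 29.9 -12.5]
[378 292] [-17.6 -10.2] [-17.5  -9.2]
[382 310] [-20.2  -5.2] [-20.1  -4.3]
[363 309] [-14.6  -4. ] [-14.5  -3.1]
[362 322] [-15.3  -0. ] [-15.2   0.8]
[386 321] [-22.3  -2.2] [-22.1  -1.4]
[394 362] [-27.8   9.2] [-27.6  10. ]
[376 376] [-23.6  14.8] [-23.5  15.5]
[435 396] [-42.5  16. ] [-42.2  16.8]
[445 355] [-42.3   3.1] [-41.9   4. ]
[468 337] [-47.6  -4. ] [-47.3  -3.1]
[469 305] [-45.4 -13.6] [-45.1 -12.6]
```

```bash
python3 -m creep '{"hand":[0,0,0,0,0,0,0,0],"delta_pos":[[60,10,0],[110,16,-30],[135,22,-80],[135,22,-130],[135,22,-165],[135,22,-180],[135,22,-182],[135,22,-182]],"turn":[[0,0,0],[0,0,0],[0,0,0],[0,0,0],[0,0,0],[0,0,0],[0,0,0],[0,0,0]]}' 30; python3 -m creep '{"hand":[0,0,0,0],"delta_pos":[[0.7,3,0],[1.5,6,0],[1.7,7,0],[1.7,7,0]],"turn":[[0,0,0],[0,0,0],[0,0,0],[0,0,0]]}'; for i in 1 2; do python3 -m creep '{"hand":[0,0],"delta_pos":[[0.25,1,0],[0.25,1,0]],"turn":[[0,0,0],[0,0,0]]}'|grep -E "wrist|ee_pos"; done
```

```text
clock: 17.3
ee_pos: [0.5303, 0.3295, 0.0174]
tcp_rot: [[-0.971, 0.241, 0.005], [0.241, 0.971, 0.001], [-0.004, 0.002, -1.0]]
wrist_force: [-0.1, 1.2, 0.3]
opening: -0.006
gripper_force: 0.0
clock: 17.8
ee_pos: [0.5312, 0.3362, 0.0159]
tcp_rot: [[-0.971, 0.24, 0.003], [0.24, 0.971, 0.0], [-0.003, 0.001, -1.0]]
wrist_force: [-0.3, 0.3, 1.1]
opening: 0.001
gripper_force: 0.0
ee_pos: [0.5315, 0.3371, 0.0158]
wrist_force: [-0.2, -0.7, 0.1]
ee_pos: [0.5316, 0.3377, 0.0158]
wrist_force: [-2.6, -4.4, 2.2]
```

```bash
for i in 1 2 3; do python3 -m creep '{"hand":[0,0],"delta_pos":[[0.2,0.8,0],[0.2,0.8,0]],"turn":[[0,0,0],[0,0,0]]}'|grep -E "wrist|ee_pos"; done
```

```text
ee_pos: [0.5317, 0.3379, 0.0158]
wrist_force: [-3.2, -9.7, 4.7]
ee_pos: [0.5318, 0.3382, 0.0158]
wrist_force: [-4.0, -15.9, 6.8]
ee_pos: [0.5318, 0.3384, 0.0158]
wrist_force: [-7.0, -21.4, 10.2]
```

```bash
python3 -m creep '{"hand":[0,0,0,0,0,0,0,0],"delta_pos":[[-2.5,-10,0],[-2.5,-10,30],[-2.5,-10,60],[40,40,60],[77,75,60],[77,75,30],[77,75,4],[77,75,4]],"turn":[[0,0,0],[0,0,0],[0,0,0],[0,0,0],[0,0,0],[0,0,0],[0,0,0],[0,0,0]]}'; python3 -c "
from bench import monitor
from h import plate
s=monitor.observe();print(s['wrist_force'],plate(s['ee_pos']))"
```

```text
clock: 20.05
ee_pos: [0.6093, 0.4155, 0.019]
tcp_rot: [[-0.971, 0.241, 0.002], [0.241, 0.971, 0.0], [-0.002, 0.001, -1.0]]
wrist_force: [-0.4, -0.5, 0.0]
opening: -0.001
gripper_force: 0.0
[-0.4234237  -0.51092133  0.01224621] [ 12.30378623 -34.94097202]
```

```bash
python3 -m creep '{"hand":[0,0,0,0],"delta_pos":[[-3,0.8,-0.6],[-5.8,1.4,-0.6],[-5.8,1.4,-0.6],[-5.8,1.4,-0.6]],"turn":[[0,0,0],[0,0,0],[0,0,0],[0,0,0]]}'; for i in 1 2 3; do python3 -m creep '{"hand":[0,0],"delta_pos":[[-1,0.25,0],[-1,0.25,0]],"turn":[[0,0,0],[0,0,0]]}'|grep -E "wrist|ee_pos"; done
```

```text
clock: 20.55
ee_pos: [0.6035, 0.417, 0.0194]
tcp_rot: [[-0.971, 0.241, 0.003], [0.241, 0.971, 0.0], [-0.003, 0.001, -1.0]]
wrist_force: [-0.2, 0.1, 0.4]
opening: -0.001
gripper_force: 0.0
ee_pos: [0.6025, 0.4172, 0.0193]
wrist_force: [-0.1, -0.4, 0.1]
ee_pos: [0.6018, 0.4173, 0.0194]
wrist_force: [3.3, -0.7, 0.8]
ee_pos: [0.6013, 0.4175, 0.0197]
wrist_force: [7.0, -2.3, 0.5]
```

```bash
python3 -m creep '{"hand":[0,0,0,0,0,0,0,0],"delta_pos":[[5,-1.2,0],[10,-2,20],[10,-2,60],[-30,-45,60],[-70,-90,60],[-70,-90,25],[-70,-90,-2.5],[-70,-90,-2.5]],"turn":[[0,0,0],[0,0,0],[0,0,0],[0,0,0],[0,0,0],[0,0,0],[0,0,0],[0,0,0]]}';  python3 -c "
from bench import monitor
from h import plate
s=monitor.observe();print(s['wrist_force'],plate(s['ee_pos']))"
```

```text
clock: 22.3
ee_pos: [0.53, 0.3273, 0.0163]
tcp_rot: [[-0.971, 0.241, 0.0], [0.241, 0.971, -0.001], [-0.001, -0.001, -1.0]]
wrist_force: [-0.6, 0.1, 1.3]
opening: 0.0
gripper_force: 0.0
[-0.61255576  0.08453469  1.34474998] [-92.41257825  20.66659861]
```

```bash
python3 -m creep '{"hand":[0,0,0,0],"delta_pos":[[0.8,3.5,0],[1.7,7,0],[2.3,9.3,0],[2.3,9.3,0]],"turn":[[0,0,0],[0,0,0],[0,0,0],[0,0,0]]}'|grep -E "wrist|ee_pos"; for i in 1 2 3; do python3 -m creep '{"hand":[0,0],"delta_pos":[[0.2,0.8,0],[0.2,0.8,0]],"turn":[[0,0,0],[0,0,0]]}'|grep -E "wrist|ee_pos"; done
```

```text
ee_pos: [0.533, 0.3371, 0.0171]
wrist_force: [0.0, -1.0, 0.4]
ee_pos: [0.533, 0.3374, 0.0169]
wrist_force: [-0.9, -4.8, 3.4]
ee_pos: [0.5331, 0.3377, 0.0168]
wrist_force: [-2.4, -10.1, 5.9]
ee_pos: [0.5332, 0.338, 0.0168]
wrist_force: [-4.1, -15.6, 8.8]
```

```bash
python3 -m creep '{"hand":[0,0,0,0,0,0,0,0],"delta_pos":[[-1,-4,0],[-2.5,-10,0],[-2.5,-10,40],[-2.5,-10,90],[-20,-20,150],[-80,-30,180],[-140,-30,180],[-140,-30,180]],"turn":[[0,0,0],[0,0,0],[0,0,0],[0,0,0],[0,0,0],[0,0,0],[0,0,0],[0,0,0]]}'|grep -E "wrist|ee_pos"; python3 - <<'E'
from h import *
a=viewer.get_image("scene");b=viewer.get_image("top");cv2.imwrite("pics/s6.png",a);cv2.imwrite("pics/t6.png",b)
cv2.imwrite("pics/st6.png",np.hstack([cv2.resize(b[150:220,225:305],None,fx=5,fy=5,interpolation=cv2.INTER_CUBIC),cv2.resize(a[160:230,215:295],None,fx=5,fy=5,interpolation=cv2.INTER_CUBIC)]))
E
```

```text
ee_pos: [0.3905, 0.3093, 0.1977]
wrist_force: [0.2, -0.1, 0.2]
```

View pics/st6.png

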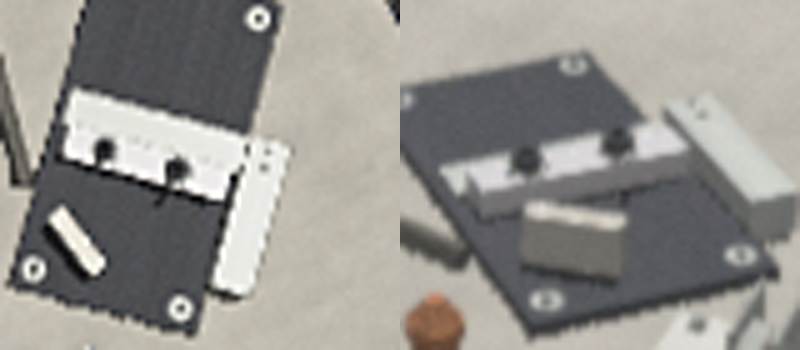

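```bash
python3 -c "
from bench import finish_job
print(finish_job())"
```

```text
the job is handed in; nothing more can be done
None
```

The square lies flat with its stock against the plate's front edge and its blade along the fence, which is now square to that edge. The last picture shows no gap at either face, the bystanders look undisturbed, and the job is handed in.

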